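# Open the child-resistant reagent bottle for titration

## Robot

A 6-joint arm with a two-finger parallel gripper is mounted at the origin on the work surface. World frame = base frame: x ahead of the robot, y to its left, z up, the work surface at z = 0. Lengths are in m, angles in rad, forces in N, time in s.
With the tool pointing down it reaches from about 0.35 to 0.925 m from the base axis. Payload 6.4 kg.
Tool frame: the origin (TCP) lies on the centre line of the jaws, within the pads' length; the fingertips stand 25 mm ahead of it and the grasp point (between the pads) lies 6 mm ahead of it; y points along the fingers, x is the direction in which the jaws open and shut, and the axes are right-handed (so a half turn about y gives the same grasp; the last joint's range is limited). The gripper opens to 94 mm and grips with 3 to 60 N. Pads are 16 mm wide; open, the fingers measure 119 mm over their backs; the gripper's body (75 mm by 177 mm) begins 78 mm behind the grasp point.
Start: joints at [-0.174, 0.245, 1.558, -0, 1.339, -0.174], TCP at [0.65, 0, 0.23] pointing down, gripper open.
Joint ranges: [-3.13, 3.13], [-1.02, 2.26], [0.13, 2.54], [-0.95, 4.09], [0.21, 2.88], [-2.74, 2.74]. Speed limits (rad/s): [2.57, 2.57, 3.14, 3.14, 3.14, 3.14].

## Interface

Orientations are given as a unit quaternion [x, y, z, w].
In Python, from cell import read_state, read_camera, ticket gives the robot as it stands. The module is installed in compiled form; this text tells all that it offers.
- The arm moves only by the tool jog_arm, never from a script. Its argument "commands" is a list that holds one entry, the list of rows, each a list of 7 numbers: the shift along the tool's x, y, z in m, then the turn, a rotation vector about the tool's x, y, z in degrees, then the gripper command: -1 is fully open, 1 is shut, values between are in proportion. A call has 1 to 8 rows; each row is the pose to reach, as a shift and turn from the pose commanded when the call began, along the tool's axes at that moment; what a row does not reach only later rows make up. A row lasts 1/10 s, in which the tool goes at most 50 mm and 8.59 degrees, less where a joint would pass 70% of its speed; a pose out of reach is approached as far as the arm can. A call with a gripper value outside its range is refused whole. The fingers move at their own pace and stop on an object; the grip force is fixed at half the most. Time passes only in rows, so rows that repeat a pose let the fingers close. It gives the time, the measured TCP pose, the force and the opening at its end, in the units of the state.
- read_state(): the state, without advancing time (a new reading comes with each control period).
- read_camera(name): name is "scene" or "side" or "wrist"; returns a dict with "pixels" (400x640x3 uint8, red, green, blue), "vfov" (degrees; the focal length in pixels is half the picture's height over the tangent of half this angle, whatever the lens; pixels are square), "cx", "cy" (the principal point, pixels), "origin" and "attitude" of the camera in the world. Camera axes: x right, y down, z forward; pixel columns grow to the right and rows downward; lengths in m; the calibration is good to about 2 mm. The wrist camera is an equidistant fisheye: a pixel r from the principal point sees the ray r / f radians off the axis. A picture is of the moment at which its call begins. There is no depth.
- ticket.sign_off(): hands the job in, once; it reports no verdict.
The state is a dict: "t": time; "joint_pos": joint angles; "qd": joint speeds; "effort": joint torques, N m; "eef_pos": TCP position; "orientation": TCP orientation; "contact_force": force on the tool from outside, world axes, zero at the start; "torque": the same for the moment, N m; "width": finger opening in m.
Only numpy, scipy, OpenCV 4.12 (cv2) and the standard library are available. Lean on these libraries where they do the work, as an engineer would, in place of code of your own. Each camera call takes 0.05 s, during which the arm holds its last target.

## Task

Open the reagent bottle that stands in the aluminium holder: press its wide child-resistant cap firmly down and, keeping it pressed, turn it counter-clockwise (seen from above) until you feel it bear on its stop, without ramming the seal or wrenching at the stop. Lift the cap straight off and set it down gently, right way up, in the shallow steel tray. Leave the other bottle and the small things on the bench where they are.

Things in the scene. Friction and masses are not known exactly. Their poses are not given: they have to be found in the camera images.
- cap_centre (a point): Centre of the child-resistant cap's white ribbed outer shell (56 mm in diameter, 32 mm high), on its axis, half-way up; z up. Grip it across the diameter from above, here or a few mm higher. Released, this point is 22 mm above the cap's underside. The shell springs up and can be pushed down 8 mm on the inner cap (2 N at first, 7 N after 8 mm). Not pushed, it only clicks round idly.
- cap_top (a point): Centre of the shell's flat top, 16 mm above cap_centre. Press with about 20 N (18 to 26). After 3 mm the shell's two hidden teeth meet ten ridges of the inner cap, 36 degrees apart: they stand on a ridge or drop 5 mm between. On a ridge, turning on lets them drop (the press then falls below 12 N: press again before turning on). They catch after at most 36 degrees of idle turning.
- inner_cap (a point): Centre of the underside of the inner cap (white, inside the shell), the cap's lowest point; z up. Locked, it is 132 mm above the bench, x axis within 0.1 rad of the bottle's. Four lugs hook behind 1.5 mm teeth under four wings of the neck: pressed down they pass the teeth counter-clockwise, and from 41 degrees (0.72 rad) on are clear of the wings. It then lifts straight off, free after 20 mm.
- liner: Springy white sealing disc, 29 mm across, on the bottle's mouth under the cap, origin about 142 mm above the bench on the bottle's axis. It carries the press and pushes the locked cap up with 5 N. It yields 1 mm per 7 N; the lugs are free to turn past their teeth from about 16 N on. More than 38 N between it and the cap damages it.
- stop: Small glass rib (12 mm high) on the side of the neck, 21 mm from its axis; the body's origin is that of the bottle. After 53 to 57 degrees a lug of the inner cap meets it. Until then turning the pressed cap takes under 0.25 N m; here the torque rises at once. Over 4 N on it shows that the cap is fully turned; about 0.35 N m is plenty; over 30 N (0.65 N m) is wrenching.
- bottle: Amber glass reagent bottle, 84 mm in diameter, fixed in a square aluminium holder (110 mm, four corner posts, screwed to the bench). Origin: centre of the holder's underside, on the bench; z up along the cap's axis. The shoulder begins 94 mm up, the neck (36 mm in diameter) goes from 118 to 139 mm. It does not move.
- tray: Shallow steel tray, 150 mm (its x) by 140 mm (its y), rim 10 mm high, floor 3 mm thick, fixed to the bench. Origin: centre of its underside.
- plain_bottle_mid (a point): Bystander: loose amber bottle of 74 mm diameter, 158 mm high, with a narrow smooth 38 mm cap and no holder. Point half-way up.
- beaker_mid (a point): Bystander: glass beaker, 66 mm in diameter, 85 mm high. Point half-way up.
- jar_mid (a point): Bystander: small jar, 44 mm in diameter, 60 mm high. Point half-way up.
- collar_mid (a point): Bystander: flat cork ring (flask stand), 70 mm in diameter, 18 mm high. Point at its centre.
- pen_mid (a point): Bystander: black pen, 130 mm long (its x), lying on the bench. Point at its middle.
- spatula_mid (a point): Bystander: flat steel lab spatula, 163 mm long (its x), lying on the bench. Point at its middle.
There are look-alikes about, which are no part of the job. Leave any orange or yellow look-alike of the part that bears cap_centre alone.

How it is judged:
By the outcome, as a careful person would: the job done as asked, in the order asked, and still so for the second after the job is handed in, with the robot touching nothing.
It also fails if it takes over 58 s, if anything falls off the work surface, if the arm or the gripper's body presses on something with over 40 N, if the wrist force passes 120 N, or if a joint passes its speed limit or range.

## Working session

There is one attempt and no reset: what is moved stays moved. The work goes in short steps, Python scripts to look and compute and a tool call to move; the robot and the scene stay as the last step left them, time stands still between calls to the robot, and variables do not carry over. Pictures are saved under pics/ and viewed, and the job is handed in when it is done.

Besides the shell and the picture viewer there is one more tool, called after "Request:" as a command line: name --argument value ..., lists and objects as JSON in quotes. jog_arm: Moves the arm, as the interface text tells. Its arguments: {"type":"object","properties":{"commands":{"type":"array"}},"required":["commands"]}

```bash
mkdir -p pics; ls
python3 - <<'E'
from cell import read_state, read_camera
import cv2,pickle
s=read_state(); print(s)
for n in ["scene","side","wrist"]:
    c=read_camera(n); cv2.imwrite(f"pics/{n}0.png",c["pixels"][:,:,::-1]); pickle.dump(c,open(f"pics/{n}0.pkl","wb"))
    print(n,{k:v for k,v in c.items() if k!="pixels"})
E
```

```text
pics
{'t': 0.0, 'joint_pos': array([-1.74132705e-01,  2.45784980e-01,  1.55896157e+00, -1.00988761e-05,
        1.33869954e+00, -1.74060864e-01]), 'qd': array([ 7.55007826e-04,  1.27514651e-04,  3.60363034e-05, -1.55962272e-03,
       -7.08744536e-04, -8.35644298e-04]), 'effort': array([ 8.38778797e-04, -4.15839279e+01, -3.14599335e+01,  6.84806099e-02,
        3.33599187e-02, -1.41738678e-04]), 'eef_pos': array([6.49465339e-01, 7.61621958e-05, 2.29392121e-01]), 'orientation': array([-7.06996390e-01,  6.70560226e-04,  6.21409943e-04,  7.07216564e-01]), 'contact_force': array([0.22980171, 0.59958163, 1.30113476]), 'torque': array([-0.01058   , -0.03181493, -0.00840961]), 'width': 0.09417394020631924}
scene {'vfov': 52.73180952884728, 'cx': 321.44777633204313, 'cy': 200.79425273011267, 'origin': array([ 0.80452664, -0.39176137,  0.72619951]), 'attitude': array([ 0.90693172,  0.26862034, -0.08303413, -0.31372487])}
side {'vfov': 47.09970286923406, 'cx': 323.5704079802645, 'cy': 196.51827051480714, 'origin': array([0.43523426, 0.66434881, 0.8822079 ]), 'attitude': array([-0.08354907,  0.93451261, -0.34529767,  0.02180021])}
wrist {'vfov': 65.70646984690485, 'cx': 317.17934484787247, 'cy': 197.88076743821648, 'origin': array([0.64970842, 0.06776813, 0.38258272]), 'attitude': array([ 9.93066831e-01, -1.89234676e-04, -7.93266970e-04,  1.17548303e-01])}
```

View images.

View pics/scene0.png

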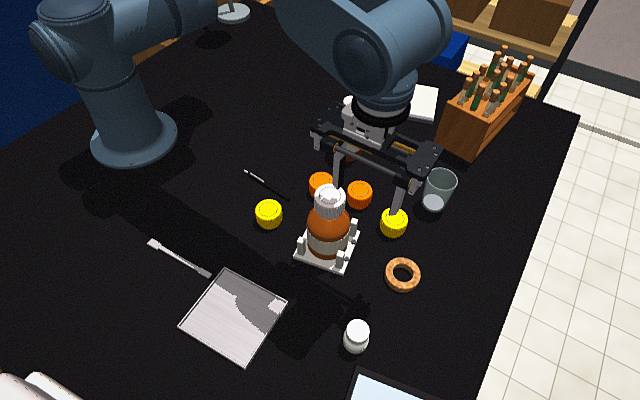

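View pics/side0.png

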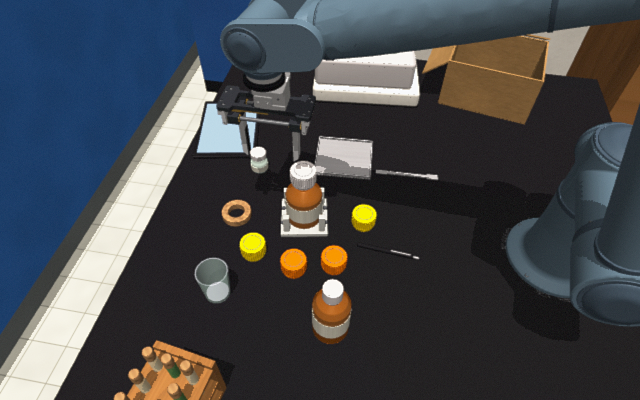

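View pics/wrist0.png

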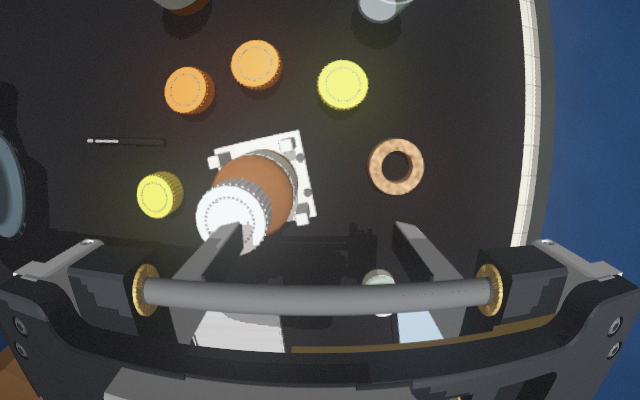

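```bash
cat > h.py <<'E'
import numpy as np,cv2,pickle
from scipy.spatial.transform import Rotation as R
def ray(c,u,v):
    f=200/np.tan(np.radians(c["vfov"])/2); x=(u-c["cx"])/f; y=(v-c["cy"])/f
    if c.get("fish"):
        r=np.hypot(x,y); d=np.array([np.sin(r)*x/r,np.sin(r)*y/r,np.cos(r)]) if r>0 else np.array([0,0,1.])
    else: d=np.array([x,y,1.])
    return R.from_quat(c["attitude"]).apply(d/np.linalg.norm(d))
def onz(c,u,v,z):
    d=ray(c,u,v); return c["origin"]+d*(z-c["origin"][2])/d[2]
def proj(c,p):
    f=200/np.tan(np.radians(c["vfov"])/2); q=R.from_quat(c["attitude"]).inv().apply(np.array(p)-c["origin"])
    if c.get("fish"):
        r=np.hypot(q[0],q[1]); th=np.arctan2(r,q[2]); return c["cx"]+f*th*q[0]/r, c["cy"]+f*th*q[1]/r
    return c["cx"]+f*q[0]/q[2], c["cy"]+f*q[1]/q[2]
def load(n):
    c=pickle.load(open(f"pics/{n}.pkl","rb")); c["fish"]=n.startswith("wrist"); return c
def crop(n,u0,v0,u1,v1,k,out):
    im=cv2.imread(f"pics/{n}.png")[v0:v1,u0:u1]; cv2.imwrite(f"pics/{out}.png",cv2.resize(im,None,fx=k,fy=k,interpolation=cv2.INTER_CUBIC))
E
python3 - <<'E'
from h import *
crop("scene0",170,170,370,370,3,"c_scene")
crop("side0",260,120,390,250,4,"c_side")
crop("wrist0",180,120,330,260,4,"c_wrist")
E
```

```text
(no output)
```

View pics/c_scene.png

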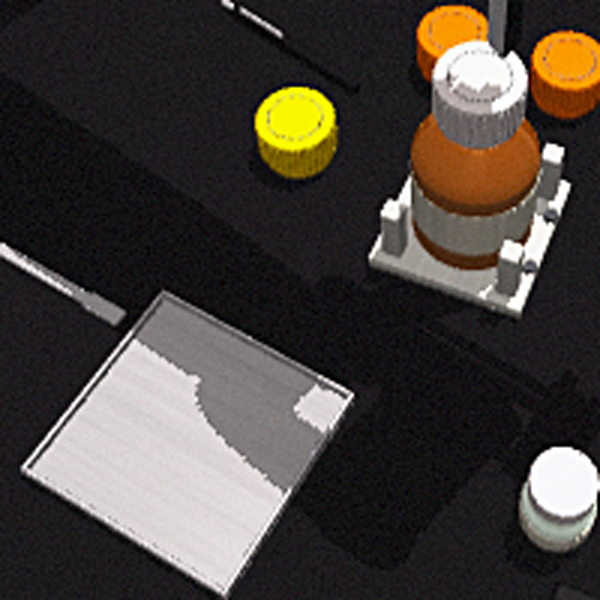

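View pics/c_side.png

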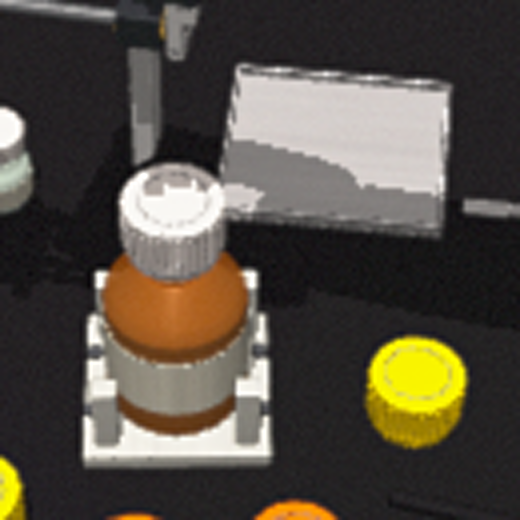

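View pics/c_wrist.png

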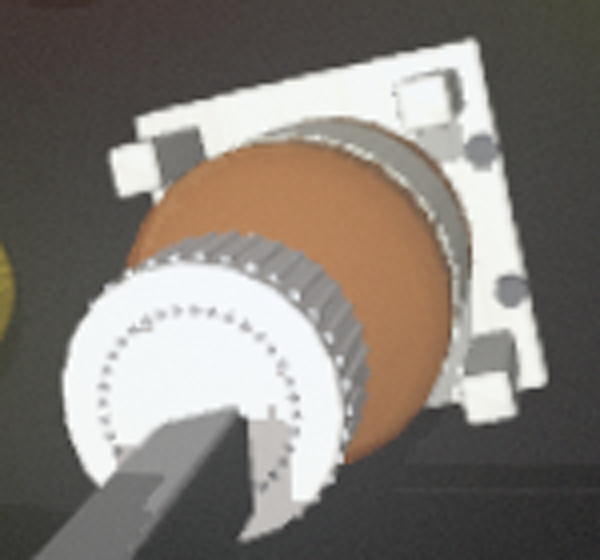

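Run:
```python
from h import *
S,D,W=load("scene0"),load("side0"),load("wrist0")
for c,u,v in((S,330,196),(D,303,170.5),(W,230.7,220)): print(onz(c,u,v,.17))
# overlay
p=onz(S,330,196,.17);q=onz(D,303,170.5,.17)
t=np.linspace(0,2*np.pi,60)
m=(p+q)/2
for c,n in((S,"scene0"),(D,"side0"),(W,"wrist0")):
    im=cv2.resize(cv2.imread(f"pics/{n}.png"),None,fx=4,fy=4)
    for z in(.17,.138):
      pts=np.array([proj(c,[m[0]+.028*np.cos(a),m[1]+.028*np.sin(a),z]) for a in t])*4+1.5
      cv2.polylines(im,[pts.astype(np.int32)],True,(0,0,255) if z>.15 else (0,255,0),1)
    u,v=np.array(proj(c,m))*4; u,v=int(u),int(v)
    cv2.imwrite(f"pics/o_{n}.png",im[max(0,v-150):v+150,max(0,u-150):u+150])
ims=[cv2.imread(f"pics/o_{n}.png") for n in("scene0","side0","wrist0")]
cv2.imwrite("pics/o.png",cv2.resize(np.hstack([i[:300,:300] for i in ims]),(800,267)))
# tray corners: scene
for P in((163,292),(353,395),(225,595),(24,468)): print("S tray",onz(S,170+P[0]/3,170+P[1]/3,.010))
for P in((239,66),(451,83),(441,235),(220,213)): print("D tray",onz(D,260+P[0]/4,120+P[1]/4,.010))
```

```text
[ 0.58645307 -0.00489828  0.17      ]
[ 5.83272417e-01 -5.68986857e-04  1.70000000e-01]
[ 5.85392713e-01 -8.31184609e-05  1.70000000e-01]
S tray [ 0.44435302 -0.16287358  0.01      ]
S tray [ 0.5915049  -0.15315993  0.01      ]
S tray [ 0.60079739 -0.29009749  0.01      ]
S tray [ 0.4534303  -0.29860709  0.01      ]
D tray [ 0.5966822  -0.28818013  0.01      ]
D tray [ 0.44808349 -0.29898784  0.01      ]
D tray [ 0.43963055 -0.15360283  0.01      ]
D tray [ 0.5837944  -0.14608703  0.01      ]
```

View pics/o.png

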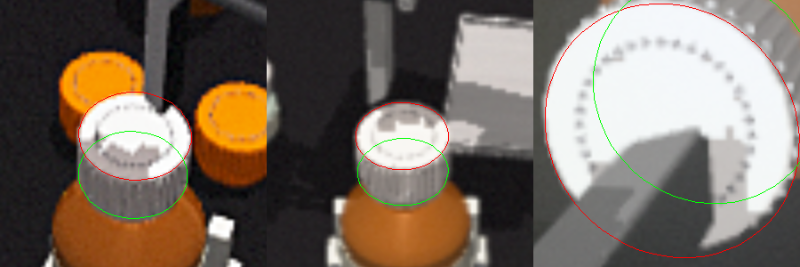

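Request:
jog_arm --commands '[[[-0.04,0,-0.002,0,0,0,-1],[-0.065,0,-0.002,0,0,0,-1],[-0.065,0,-0.002,0,0,0,-1],[-0.065,0,-0.002,0,0,0,-1],[-0.065,0,-0.002,0,0,0,-1]]]'

```text
t: 0.65
eef_pos: [0.5858, -0.0021, 0.2307]
orientation: [0.707, 0.0, 0.0, -0.707]
contact_force: [0.2, -0.6, 0.3]
width: 0.0942
```

```bash
cat > snap.py <<'E'
import sys,cv2,pickle
from cell import read_state,read_camera
from h import *
def snap(n,tag):
    c=read_camera(n); cv2.imwrite(f"pics/{n}{tag}.png",c["pixels"][:,:,::-1]); pickle.dump(c,open(f"pics/{n}{tag}.pkl","wb"))
if __name__=="__main__":
    for n in sys.argv[2:]: snap(n,sys.argv[1])
E
python3 snap.py 1 wrist; python3 -c "
from cell import read_state
s=read_state();print(s['eef_pos'],s['orientation'],s['contact_force'],s['torque'],s['joint_pos'])"
```

```text
[ 0.58586214 -0.00208856  0.23064253] [ 7.07131307e-01  2.12280594e-04  2.07288204e-04 -7.07082192e-01] [-0.49277271 -0.44695407 -0.26627228] [-0.04582024 -0.02005035 -0.0070291 ] [-1.96983730e-01  9.62943624e-02  1.72602151e+00  4.95818855e-05
  1.31868130e+00 -1.97003145e-01]
```

View pics/wrist1.png

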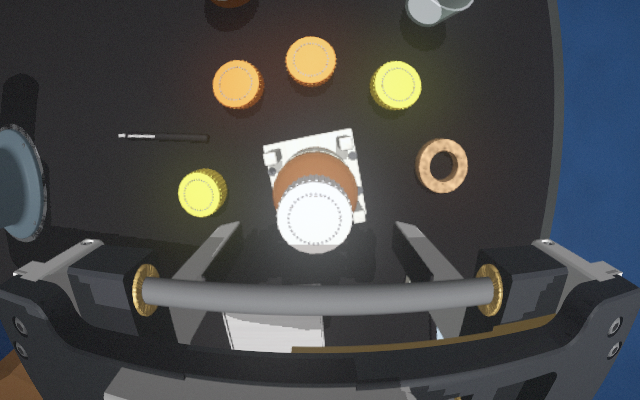

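Run:
```python
from h import *
crop("wrist1",260,160,370,265,5,"c_w1")
W=load("wrist1"); print(W["origin"],onz(W,315,213.5,.17))
im=cv2.resize(cv2.imread("pics/wrist1.png"),None,fx=5,fy=5,interpolation=cv2.INTER_CUBIC)
for m,col in(((.5855,-.0018),(0,0,255)),):
  t=np.linspace(0,2*np.pi,80)
  pts=np.array([proj(W,[m[0]+.028*np.cos(a),m[1]+.028*np.sin(a),.17]) for a in t])*5+2
  cv2.polylines(im,[pts.astype(np.int32)],True,col,1)
cv2.imwrite("pics/o_w1.png",im[800:1325,1300:1850])
```

```text
[0.58564693 0.06563188 0.38379022] [0.58424665 0.00265453 0.17      ]
```

View pics/o_w1.png

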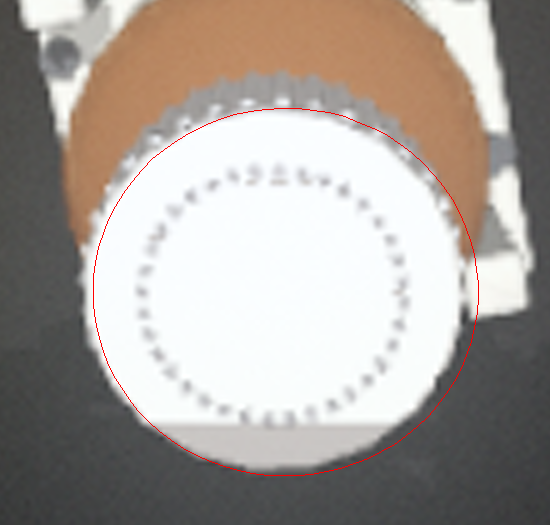

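Request:
jog_arm --commands '[[[-0.001,0.03,0.001,0,0,0,-1],[-0.001,0.055,0.001,0,0,0,-1],[-0.001,0.065,0.001,0,0,0,-1],[-0.001,0.066,0.001,0,0,0,-1],[-0.001,0.066,0.001,0,0,0,-1]]]'

```text
t: 1.2
eef_pos: [0.5848, -0.0011, 0.1652]
orientation: [0.707, 0.0, 0.0, -0.707]
contact_force: [0.3, 0.3, 0.4]
width: 0.0941
```

```bash
python3 snap.py 2 wrist scene;  python3 -c "
from cell import read_state
s=read_state();print(s['eef_pos'],s['orientation'],s['contact_force'],s['torque'])
from h import *
a=cv2.imread('pics/wrist2.png')[130:300,180:450];b=cv2.imread('pics/scene2.png')[130:300,220:440]
cv2.imwrite('pics/c2.png',np.vstack([cv2.resize(a,(476,300)),cv2.resize(b,(476,300))]))"
```

```text
[ 0.58514639 -0.00119857  0.16609032] [ 0.70728396  0.00094563  0.00094466 -0.7069283 ] [ 0.51663842  0.64343748 -0.4264607 ] [-0.00398363 -0.0249521   0.02974555]
```

View pics/c2.png

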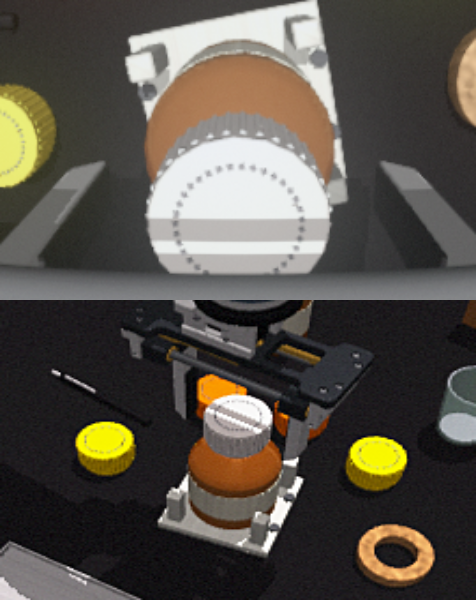

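Request:
jog_arm --commands '[[[0,0,0,0,0,0,1],[0,0,0,0,0,0,1],[0,0,0,0,0,0,1],[0,0,0,0,0,0,1],[0,0,0,0,0,0,1],[0,0,0,0,0,0,1],[0,0,0,0,0,0,1],[0,0,0,0,0,0,1]]]'

```text
t: 2.1
eef_pos: [0.5839, -0.001, 0.1645]
orientation: [-0.707, 0.0, 0.0, 0.707]
contact_force: [-1.8, -0.0, 1.3]
width: 0.0559
```

```bash
cat > st.py <<'E'
from cell import read_state
import numpy as np
from scipy.spatial.transform import Rotation as R
s=read_state();np.set_printoptions(precision=4,suppress=True)
r=R.from_quat(s['orientation']).as_matrix()
print(s['t'],'p',s['eef_pos'],'yaw',np.degrees(np.arctan2(r[1,0],r[0,0])).round(2),'down',r[:,1],'F',s['contact_force'],'T',s['torque'],'w',s['width'],'j6',s['joint_pos'][5])
E
python3 st.py
```

```text
2.1 p [ 0.5839 -0.001   0.1645] yaw 0.0 down [-0.0004  0.     -1.    ] F [-1.7577 -0.0464  1.2738] T [0.0467 0.2213 0.0154] w 0.05585472649138225 j6 -0.1957271533907137
```

Request:
jog_arm --commands '[[[0,0.001,0,0,0,0,1],[0,0.002,0,0,0,0,1],[0,0.003,0,0,0,0,1],[0,0.004,0,0,0,0,1],[0,0.004,0,0,0,0,1]]]'

```text
t: 2.6
eef_pos: [0.584, -0.001, 0.161]
orientation: [0.707, -0.0, -0.0, -0.707]
contact_force: [-4.9, 0.4, 6.3]
width: 0.0556
```

```bash
python3 st.py
```

```text
2.6 p [ 0.584 -0.001  0.161] yaw 0.0 down [-0.0005 -0.     -1.    ] F [-4.923   0.4158  6.2878] T [ 0.0881  0.8923 -0.0648] w 0.05556741834999129 j6 -0.19571106814858558
```

Request:
jog_arm --commands '[[[-0.0005,0,0,0,0,0,1],[-0.0005,0.0005,0,0,0,0,1],[-0.0005,0.001,0,0,0,0,1],[-0.0005,0.001,0,0,0,0,1]]]'

```text
t: 3.0
eef_pos: [0.5839, -0.001, 0.1606]
orientation: [0.707, 0.0, 0.0, -0.707]
contact_force: [-4.8, 1.0, 8.5]
width: 0.0556
```

```bash
python3 st.py
```

```text
3.0 p [ 0.5839 -0.001   0.1606] yaw 0.01 down [ 0.0008 -0.0001 -1.    ] F [-4.848   0.9958  8.4581] T [ 0.0851  0.829  -0.0599] w 0.05561029603947199 j6 -0.1958890850742969
```

Request:
jog_arm --commands '[[[-0.0005,0.0005,0,0,0,0,1],[-0.001,0.001,0,0,0,0,1],[-0.001,0.0015,0,0,0,0,1],[-0.001,0.0015,0,0,0,0,1]]]'

```text
t: 3.4
eef_pos: [0.5839, -0.001, 0.1602]
orientation: [0.707, 0.001, 0.001, -0.707]
contact_force: [-3.5, 0.8, 11.9]
width: 0.0551
```

```bash
python3 st.py
```

```text
3.4 p [ 0.5839 -0.001   0.1602] yaw 0.0 down [ 0.0034 -0.0003 -1.    ] F [-3.5449  0.8455 11.8526] T [0.1487 0.6654 0.0285] w 0.055095113762782914 j6 -0.19621720428686013
```

Request:
jog_arm --commands '[[[0,0.001,0,0,0,0,1],[-0.0005,0.002,0,0,0,0,1],[-0.0005,0.003,0,0,0,0,1],[-0.0005,0.003,0,0,0,0,1]]]'

```text
t: 3.8
eef_pos: [0.5839, -0.001, 0.1589]
orientation: [0.707, 0.002, 0.001, -0.707]
contact_force: [-6.1, 2.0, 17.2]
width: 0.0557
```

```bash
python3 st.py
```

```text
3.8 p [ 0.5839 -0.001   0.1589] yaw 0.01 down [ 0.0044 -0.0004 -1.    ] F [-6.0818  1.9516 17.1837] T [ 0.2585  1.226  -0.0154] w 0.05566795652335238 j6 -0.19638948542015283
```

Request:
jog_arm --commands '[[[0,0.0015,0,0,0,0,1],[0,0.0015,0,0,-3,0,1],[0,0.0015,0,0,-6,0,1],[0,0.0015,0,0,-6,0,1]]]'

```text
t: 4.2
eef_pos: [0.5847, -0.0012, 0.1584]
orientation: [0.707, 0.04, -0.035, -0.706]
contact_force: [-4.9, 1.2, 21.1]
width: 0.0555
```

```bash
python3 st.py
```

```text
4.2 p [ 0.5847 -0.0012  0.1584] yaw 6.04 down [ 0.0067 -0.0008 -1.    ] F [-4.8922  1.1729 21.1302] T [ 0.25    1.1873 -0.0736] w 0.055485967367964094 j6 -0.3017650503877455
```

Request:
jog_arm --commands '[[[0,0,0,0,-3,0,1],[0,0,0,0,-6,0,1],[0,0,0,0,-6,0,1]]]'

```text
t: 4.5
eef_pos: [0.585, -0.0013, 0.1584]
orientation: [0.704, 0.077, -0.072, -0.703]
contact_force: [-4.3, 1.3, 20.0]
width: 0.0552
```

```bash
python3 st.py
```

```text
4.5 p [ 0.585  -0.0013  0.1584] yaw 12.05 down [ 0.0077 -0.0011 -1.    ] F [-4.2561  1.3381 19.9925] T [ 0.2334  0.8816 -0.0457] w 0.055158852135192525 j6 -0.4066846077298409
```

Request:
jog_arm --commands '[[[0,0,0,0,-3,0,1],[0,0,0,0,-6,0,1],[0,0,0,0,-6,0,1]]]'

```text
t: 4.8
eef_pos: [0.5848, -0.0013, 0.1561]
orientation: [0.699, 0.114, -0.108, -0.698]
contact_force: [2.1, 0.2, 8.2]
width: 0.0555
```

```bash
python3 st.py
```

```text
4.8 p [ 0.5848 -0.0013  0.1561] yaw 18.04 down [ 0.0079 -0.0009 -1.    ] F [2.0733 0.2426 8.2408] T [ 0.1021 -0.3369  0.0148] w 0.05552585204079936 j6 -0.5114291529295659
```

Request:
jog_arm --commands '[[[0,0.001,0,0,0,0,1],[0,0.002,0,0,0,0,1],[0,0.003,0,0,0,0,1],[0,0.003,0,0,0,0,1]]]'

```text
t: 5.2
eef_pos: [0.5849, -0.0013, 0.1544]
orientation: [0.699, 0.113, -0.108, -0.698]
contact_force: [-2.7, 1.4, 15.6]
width: 0.0554
```

```bash
python3 st.py
```

```text
5.2 p [ 0.5849 -0.0013  0.1544] yaw 18.0 down [ 0.0073 -0.001  -1.    ] F [-2.7273  1.4495 15.5833] T [0.1415 0.5534 0.0104] w 0.0553863200661634 j6 -0.5105026350780613
```

Request:
jog_arm --commands '[[[0,0.001,0,0,0,0,1],[0,0.002,0,0,0,0,1],[0,0.002,0,0,0,0,1],[0,0.002,0,0,0,0,1]]]'

```text
t: 5.6
eef_pos: [0.5849, -0.0013, 0.1535]
orientation: [0.699, 0.113, -0.108, -0.698]
contact_force: [-4.6, 1.4, 21.5]
width: 0.0558
```

```bash
python3 st.py
```

```text
5.6 p [ 0.5849 -0.0013  0.1535] yaw 18.01 down [ 0.0071 -0.0011 -1.    ] F [-4.6294  1.3711 21.5169] T [ 0.2061  1.0488 -0.005 ] w 0.05578202032720062 j6 -0.5105250582629549
```

Request:
jog_arm --commands '[[[0,0,0,0,-4,0,1],[0,0,0,0,-8,0,1],[0,0,0,0,-8,0,1]]]'

```text
t: 5.9
eef_pos: [0.5849, -0.0014, 0.1536]
orientation: [0.69, 0.162, -0.157, -0.688]
contact_force: [-5.8, 0.4, 21.3]
width: 0.0555
```

```bash
python3 st.py
```

```text
5.9 p [ 0.5849 -0.0014  0.1536] yaw 26.09 down [ 0.0071 -0.0013 -1.    ] F [-5.79    0.4227 21.3486] T [0.2042 1.1273 0.1372] w 0.05550819805260171 j6 -0.6515527982682433
```

Request:
jog_arm --commands '[[[0,0,0,0,-4,0,1],[0,0,0,0,-8,0,1],[0,0,0,0,-8,0,1]]]'

```text
t: 6.2
eef_pos: [0.5849, -0.0014, 0.1536]
orientation: [0.677, 0.209, -0.205, -0.675]
contact_force: [-6.3, 2.1, 21.7]
width: 0.0557
```

```bash
python3 st.py
```

```text
6.2 p [ 0.5849 -0.0014  0.1536] yaw 34.06 down [ 0.0069 -0.0011 -1.    ] F [-6.2744  2.1031 21.7334] T [ 0.2551  1.1302 -0.0576] w 0.05567341607995549 j6 -0.7907437373198652
```

Request:
jog_arm --commands '[[[0,0,0,0,-4,0,1],[0,0,0,0,-8,0,1],[0,0,0,0,-8,0,1]]]'

```text
t: 6.5
eef_pos: [0.5848, -0.0012, 0.1536]
orientation: [0.661, 0.256, -0.252, -0.659]
contact_force: [-6.7, 2.2, 21.9]
width: 0.056
```

```bash
python3 st.py
```

```text
6.5 p [ 0.5848 -0.0012  0.1536] yaw 42.06 down [ 0.0069 -0.0009 -1.    ] F [-6.7007  2.1996 21.8971] T [ 0.2601  1.1987 -0.001 ] w 0.05601464989114256 j6 -0.9303656828304894
```

```bash
sed -i '$a print("effort",s["effort"])' st.py; python3 st.py|tail -1
```

```text
effort [ -0.9732 -25.0292 -21.9911  -0.0617  -1.6686  -0.2895]
```

Request:
jog_arm --commands '[[[0,0,0,0,-4,0,1],[0,0,0,0,-8,0,1],[0,0,0,0,-8,0,1]]]'

```text
t: 6.8
eef_pos: [0.5847, -0.0011, 0.1535]
orientation: [0.642, 0.301, -0.297, -0.64]
contact_force: [-7.1, 2.1, 21.9]
width: 0.0554
```

```bash
python3 st.py
```

```text
6.8 p [ 0.5847 -0.0011  0.1535] yaw 50.06 down [ 0.0064 -0.0006 -1.    ] F [-7.1248  2.1011 21.8585] T [ 0.3864  1.2894 -0.0246] w 0.05543136597711 j6 -1.0700077945185407
effort [ -1.1183 -24.9601 -22.1256  -0.1178  -1.7786  -0.2929]
```

Request:
jog_arm --commands '[[[0,0,0,0,-4,0,1],[0,0,0,0,-8,0,1],[0,0,0,0,-8,0,1]]]'

```text
t: 7.1
eef_pos: [0.5845, -0.001, 0.1535]
orientation: [0.619, 0.345, -0.341, -0.617]
contact_force: [-6.4, 2.3, 22.4]
width: 0.0557
```

```bash
python3 st.py
```

```text
7.1 p [ 0.5845 -0.001   0.1535] yaw 58.06 down [ 0.006  -0.0004 -1.    ] F [-6.3671  2.2521 22.3617] T [ 0.3983  1.3026 -0.057 ] w 0.055686559814445466 j6 -1.2095369570143606
effort [ -1.2311 -24.8751 -22.2793  -0.1844  -1.9086  -0.3277]
```

Request:
jog_arm --commands '[[[0,0,0,0,-4,0,1],[0,0,0,0,-8,0,1],[0,0,0,0,-8,0,1]]]'

```text
t: 7.4
eef_pos: [0.5844, -0.001, 0.1534]
orientation: [0.594, 0.387, -0.384, -0.592]
contact_force: [-7.6, 2.8, 22.4]
width: 0.0558
```

```bash
python3 st.py
```

```text
7.4 p [ 0.5844 -0.001   0.1534] yaw 66.06 down [ 0.0056 -0.0003 -1.    ] F [-7.5568  2.8317 22.375 ] T [ 0.4793  1.4116 -0.0821] w 0.05577788256363898 j6 -1.349229351585824
effort [ -1.2954 -24.8213 -22.4461  -0.2144  -2.0264  -0.3206]
```

Request:
jog_arm --commands '[[[0,0,0,0,-3,0,1],[0,0,0,0,-4,0,1],[0,0,0,0,-4,0,1]]]'

```text
t: 7.7
eef_pos: [0.5843, -0.001, 0.1534]
orientation: [0.58, 0.407, -0.404, -0.578]
contact_force: [-7.5, 2.2, 20.7]
width: 0.0555
```

```bash
python3 st.py
```

```text
7.7 p [ 0.5843 -0.001   0.1534] yaw 70.01 down [ 0.0053 -0.0003 -1.    ] F [-7.5313  2.2084 20.674 ] T [ 0.4515  1.4183 -0.157 ] w 0.055544091083483016 j6 -1.4181051150651498
effort [ -1.2245 -24.7198 -22.4933  -0.2042  -2.1141  -0.19  ]
```

Request:
jog_arm --commands '[[[0,0,0,0,-3,0,1],[0,0,0,0,-4,0,1],[0,0,0,0,-4,0,1]]]'

```text
t: 8.0
eef_pos: [0.5842, -0.0013, 0.1534]
orientation: [0.566, 0.427, -0.424, -0.564]
contact_force: [-8.7, 0.1, 22.2]
width: 0.056
```

```bash
python3 st.py
```

```text
8.0 p [ 0.5842 -0.0013  0.1534] yaw 73.97 down [ 0.005  -0.0009 -1.    ] F [-8.7309  0.0628 22.2393] T [ 0.243   1.5207 -0.3553] w 0.05595112228056335 j6 -1.4873716002363917
effort [ -0.3345 -24.6561 -22.5278   0.042   -2.1645  -0.3731]
```

```bash
python3 snap.py 3 wrist scene; python3 st.py
```

```text
8.1 p [ 0.5842 -0.0013  0.1534] yaw 73.96 down [ 0.0051 -0.0009 -1.    ] F [-8.0304  0.4421 22.5061] T [ 0.2601  1.5144 -0.3334] w 0.05560594058038322 j6 -1.4871080523347073
effort [ -0.3384 -24.6554 -22.5271   0.043   -2.1644  -0.3126]
```

Request:
jog_arm --commands '[[[0,0,0,0,-1,0,1],[0,0,0,0,-1,0,1]]]'

```text
t: 8.3
eef_pos: [0.5842, -0.0016, 0.1534]
orientation: [0.563, 0.431, -0.429, -0.56]
contact_force: [-8.3, 0.6, 22.7]
width: 0.0557
```

```bash
python3 st.py
```

```text
8.3 p [ 0.5842 -0.0016  0.1534] yaw 74.96 down [ 0.0049 -0.0013 -1.    ] F [-8.3333  0.6452 22.6936] T [ 0.0338  1.5602 -0.306 ] w 0.0556600178252903 j6 -1.5046634539359474
effort [  0.1641 -24.6242 -22.5242   0.2288  -2.1825  -0.4188]
```

Request:
jog_arm --commands '[[[0,0,0,0,-1,0,1],[0,0,0,0,-1,0,1]]]'

```text
t: 8.5
eef_pos: [0.5842, -0.0019, 0.1534]
orientation: [0.559, 0.436, -0.434, -0.556]
contact_force: [-8.7, -1.0, 22.1]
width: 0.0554
```

```bash
python3 st.py;python3 snap.py 4 wrist ; python3 st.py
```

```text
8.5 p [ 0.5842 -0.0019  0.1534] yaw 75.96 down [ 0.0048 -0.0019 -1.    ] F [-8.7455 -0.9729 22.1231] T [-0.0975  1.6691 -0.3988] w 0.055417430023121515 j6 -1.5220967818399231
effort [  0.785  -24.6207 -22.5332   0.4667  -2.1887  -0.4442]
8.55 p [ 0.5842 -0.0019  0.1534] yaw 75.95 down [ 0.0048 -0.0019 -1.    ] F [-7.358  -0.9385 21.8142] T [-0.1592  1.63   -0.3395] w 0.055511999690612816 j6 -1.5218847412099858
effort [  0.7675 -24.6171 -22.5324   0.4648  -2.1889  -0.3975]
```

```bash
python3 -c "
from h import *
a=[cv2.resize(cv2.imread(f'pics/wrist{i}.png')[150:290,230:400],(510,420),interpolation=cv2.INTER_CUBIC) for i in(2,3,4)]
cv2.imwrite('pics/c34.png',cv2.resize(np.hstack(a[1:]),(800,330)))
for i in a:
  pass
"
```

```text
(no output)
```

View pics/c34.png

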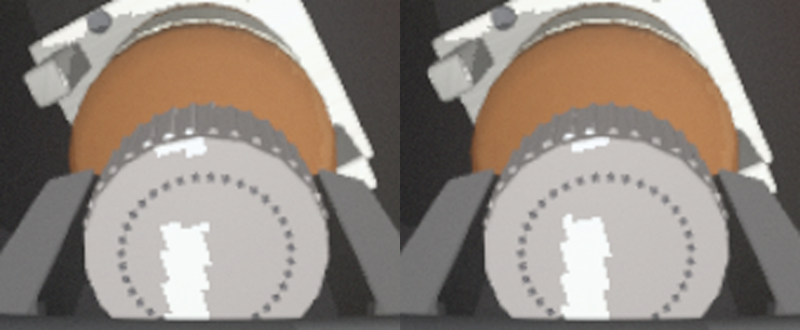

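Request:
jog_arm --commands '[[[0,0,0,0,-1,0,1],[0,0,0,0,-2,0,1],[0,0,0,0,-2,0,1]]]'

```text
t: 8.85
eef_pos: [0.5841, -0.0024, 0.1534]
orientation: [0.552, 0.445, -0.444, -0.548]
contact_force: [-10.0, -2.3, 22.9]
width: 0.0557
```

```bash
python3 st.py;python3 snap.py 5 wrist ; python3 st.py
```

```text
8.85 p [ 0.5841 -0.0024  0.1534] yaw 77.94 down [ 0.0047 -0.0029 -1.    ] F [-10.0071  -2.307   22.8529] T [-0.4065  1.6011 -0.4819] w 0.0556724322821304 j6 -1.5567702579788527
effort [  1.9684 -24.6809 -22.5573   0.882   -2.1635  -0.5268]
8.9 p [ 0.5841 -0.0024  0.1534] yaw 77.93 down [ 0.0047 -0.0029 -1.    ] F [-7.9345 -2.4948 22.3194] T [-0.3831  1.6517 -0.4277] w 0.055420711183397316 j6 -1.5565337106640855
effort [  1.9507 -24.6768 -22.5564   0.8768  -2.165   -0.482 ]
```

Request:
jog_arm --commands '[[[0,0,0,0,2,0,1],[0,0,0,0,4,0,1],[0.0001,-0.002,-0.0004,0,4,0,1],[0.0002,-0.005,-0.001,0,4,0,1],[0.0003,-0.008,-0.0015,0,4,0,1],[0.0004,-0.011,-0.002,0,4,0,1],[0.0004,-0.011,-0.002,0,4,0,1]]]'

```text
t: 9.6
eef_pos: [0.584, -0.0022, 0.1602]
orientation: [0.565, 0.425, -0.426, -0.564]
contact_force: [-4.2, -4.2, 5.7]
width: 0.0557
```

```bash
python3 st.py
```

```text
9.6 p [ 0.584  -0.0022  0.1602] yaw 74.01 down [-0.0003 -0.0026 -1.    ] F [-4.2219 -4.1673  5.716 ] T [-0.6554  0.832   0.0017] w 0.0556905000754945 j6 -1.4873222481973087
effort [  2.1915 -33.7941 -28.7994   1.1342  -0.9017   0.0052]
```

Request:
jog_arm --commands '[[[-0.0011,-0.002,0.0002,0,0,0,1],[-0.0011,-0.004,0.0002,0,0,0,1],[-0.0011,-0.006,0.0002,0,0,0,1],[-0.0011,-0.006,0.0002,0,0,0,1]]]'

```text
t: 10.0
eef_pos: [0.5837, -0.0018, 0.1652]
orientation: [-0.565, -0.426, 0.425, 0.565]
contact_force: [0.7, -0.1, 0.3]
width: 0.0551
```

```bash
python3 st.py
```

```text
10.0 p [ 0.5837 -0.0018  0.1652] yaw 74.0 down [ 0.0005  0.0004 -1.    ] F [ 0.7212 -0.1115  0.2913] T [-0.0609 -0.1082 -0.0034] w 0.05513749875070198 j6 -1.4891643007250182
effort [  0.1543 -36.6375 -29.8793   0.0656   0.1505  -0.0078]
```

Request:
jog_arm --commands '[[[0,-0.003,0,0,0,0,1],[0,-0.006,0,0,0,0,1],[0,-0.01,0,0,0,0,1],[0,-0.01,0,0,0,0,1]]]'

```text
t: 10.4
eef_pos: [0.584, -0.002, 0.1762]
orientation: [0.565, 0.426, -0.425, -0.564]
contact_force: [0.1, 0.7, -0.4]
width: 0.0558
```

```bash
python3 st.py
```

```text
10.4 p [ 0.584  -0.002   0.1762] yaw 74.0 down [ 0.0014 -0.0001 -1.    ] F [ 0.1139  0.732  -0.3599] T [ 0.0787 -0.1243 -0.004 ] w 0.05580922899226937 j6 -1.489157994243104
effort [  0.0335 -36.1292 -29.9459  -0.0072   0.124    0.0001]
```

Lifts freely. Carry on up and look.

Request:
jog_arm --commands '[[[0,-0.006,0,0,0,0,1],[0,-0.012,0,0,0,0,1],[0,-0.02,0,0,0,0,1],[0,-0.04,0,0,0,0,1],[0,-0.06,0,0,0,0,1],[0,-0.06,0,0,0,0,1]]]'

```text
t: 11.0
eef_pos: [0.5854, -0.0024, 0.2394]
orientation: [0.567, 0.427, -0.424, -0.563]
contact_force: [0.0, 0.0, -0.8]
width: 0.0555
```

```bash
python3 st.py; python3 snap.py 6 wrist scene side; python3 -c "
from h import *
a=cv2.imread('pics/scene6.png')[90:290,200:440];b=cv2.imread('pics/side6.png')[60:260,220:460]
cv2.imwrite('pics/c6.png',cv2.resize(np.hstack([a,b]),(800,333),interpolation=cv2.INTER_CUBIC))"
```

```text
11.0 p [ 0.5854 -0.0024  0.2394] yaw 74.0 down [ 0.0067 -0.0013 -1.    ] F [ 0.0447  0.0215 -0.8268] T [ 0.0644 -0.1124 -0.0274] w 0.05553624139089062 j6 -1.4891668702220033
effort [  0.0749 -34.3874 -30.6381  -0.0095   0.2955   0.0003]
```

View pics/c6.png

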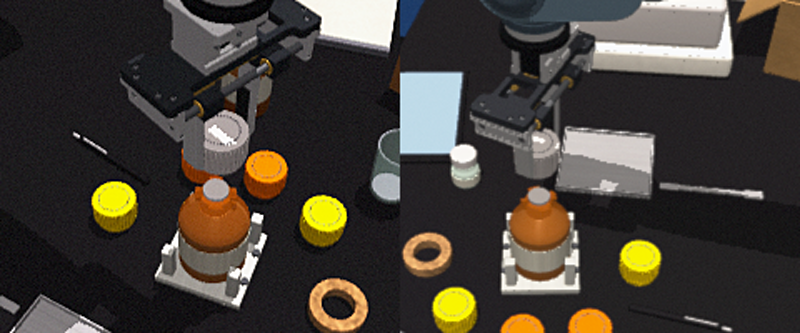

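View pics/wrist6.png

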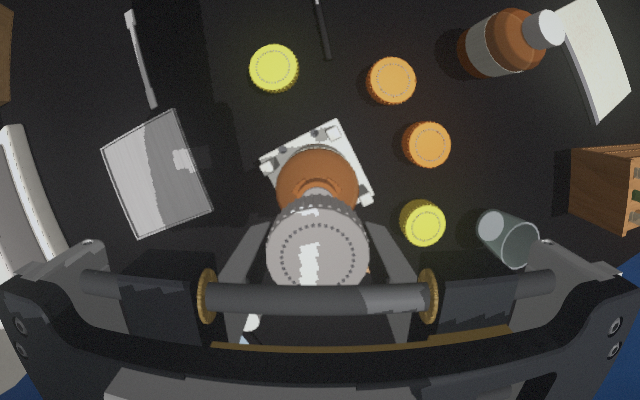

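Run:
```python
from h import *
W=load("wrist6")
P=[onz(W,u,v,.01) for u,v in((176,109),(214,211),(139,240),(101,150))]
print(np.array(P).round(4),np.mean(P,0))
S=load("scene6")
for c in("scene0","side0"):
    crop(c,*( (165,255,300,375,5) if c=="scene0" else (300,120,390,190,7)),"t_"+c)
s=np.radians(74); d=np.array([.520-.5854,-.224+.0024])
print("tool x",d@[np.cos(s),np.sin(s)],"tool z",d@[-np.sin(s),np.cos(s)])
```

```text
[[ 0.4447 -0.1534  0.01  ]
 [ 0.5899 -0.1466  0.01  ]
 [ 0.5993 -0.284   0.01  ]
 [ 0.4527 -0.2954  0.01  ]] [ 0.52164245 -0.21986202  0.01      ]
tool x -0.23104227489036322 tool z 0.001785276865319055
```

View pics/t_scene0.png

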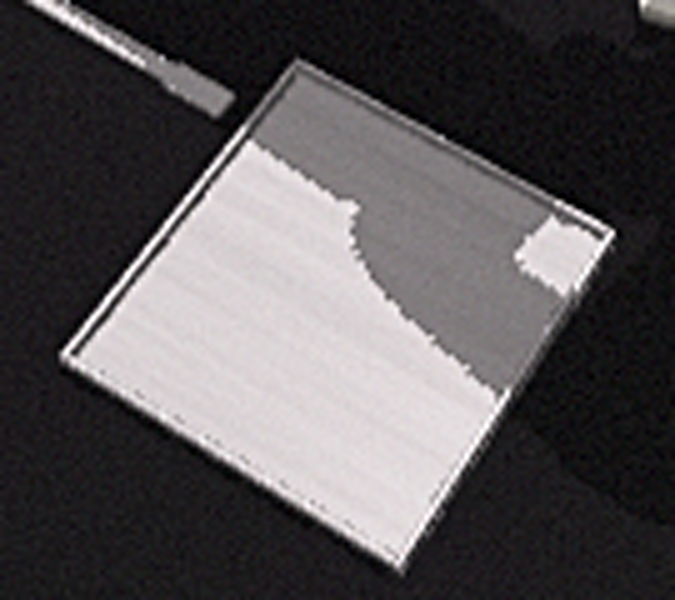

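Request:
jog_arm --commands '[[[-0.04,0,0,0,0,0,1],[-0.08,0,0.001,0,0,0,1],[-0.12,0,0.001,0,0,0,1],[-0.16,0,0.002,0,0,0,1],[-0.19,0,0.002,0,0,0,1],[-0.215,0,0.002,0,0,0,1],[-0.229,0,0.002,0,0,0,1],[-0.229,0,0.002,0,0,0,1]]]'

```text
t: 11.95
eef_pos: [0.5178, -0.2225, 0.2344]
orientation: [-0.565, -0.425, 0.425, 0.566]
contact_force: [0.1, 0.3, -0.5]
width: 0.0555
```

```bash
python3 st.py
```

```text
11.95 p [ 0.5178 -0.2225  0.2344] yaw 73.87 down [-0.0014  0.001  -1.    ] F [ 0.0934  0.3098 -0.4853] T [ 0.112  -0.0749  0.0159] w 0.05549348860255808 j6 -1.8962751086092255
effort [ -1.247  -33.2203 -31.7918  -0.1528   0.0343  -0.1154]
```

Request:
jog_arm --commands '[[[0,0.04,-0.002,0,0,0,1],[0,0.08,-0.002,0,0,0,1],[0,0.12,-0.002,0,0,0,1],[0,0.15,-0.002,0,0,0,1],[0,0.17,-0.002,0,0,0,1],[0,0.18,-0.002,0,0,0,1],[0,0.18,-0.002,0,0,0,1],[0,0.18,-0.002,0,0,0,1]]]'

```text
t: 12.75
eef_pos: [0.5212, -0.222, 0.0564]
orientation: [0.565, 0.426, -0.426, -0.564]
contact_force: [0.4, -0.4, -0.5]
width: 0.0553
```

```bash
python3 st.py; python3 snap.py 7 scene side; python3 -c "
from h import *
a=cv2.imread('pics/scene7.png')[180:380,140:380];b=cv2.imread('pics/side7.png')[60:260,220:460]
cv2.imwrite('pics/c7.png',cv2.resize(np.hstack([a,b]),(800,333),interpolation=cv2.INTER_CUBIC))"
```

```text
12.75 p [ 0.5212 -0.222   0.0564] yaw 74.04 down [ 0.0012 -0.0007 -1.    ] F [ 0.4362 -0.407  -0.5216] T [ 0.0771 -0.1068 -0.0353] w 0.055325797406395115 j6 -1.895090870112989
effort [  0.0945 -36.3765 -25.1932  -0.0285   0.0916   0.0025]
```

View pics/c7.png

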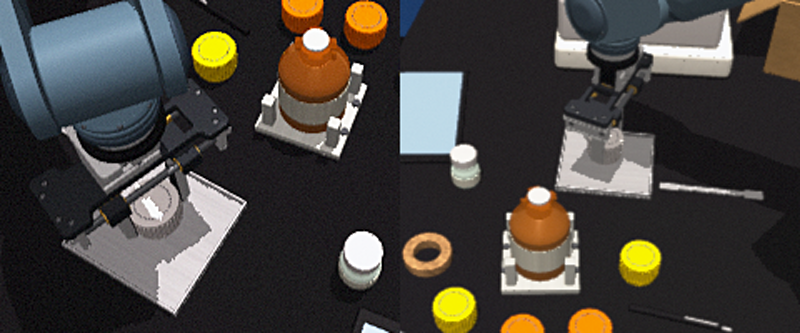

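Request:
jog_arm --commands '[[[0,0.006,0,0,0,0,1],[0,0.011,0,0,0,0,1],[0,0.015,0,0,0,0,1],[0,0.016,0,0,0,0,1],[0,0.016,0,0,0,0,1]]]'

```text
t: 13.35
eef_pos: [0.5202, -0.2221, 0.0391]
orientation: [-0.565, -0.425, 0.426, 0.565]
contact_force: [0.2, 0.1, -1.3]
width: 0.0557
```

```bash
python3 st.py
```

```text
13.35 p [ 0.5202 -0.2221  0.0391] yaw 73.99 down [-0.0005  0.0004 -1.    ] F [ 0.205   0.0752 -1.3222] T [ 0.0741 -0.0695  0.0163] w 0.05570997968984572 j6 -1.8953190125312842
effort [ -0.0094 -37.788  -25.2758  -0.0322   0.0573   0.0001]
```

Request:
jog_arm --commands '[[[0,0.001,0,0,0,0,1],[0,0.002,0,0,0,0,1],[0,0.0025,0,0,0,0,1],[0,0.0025,0,0,0,0,1]]]'

```text
t: 13.75
eef_pos: [0.5204, -0.2221, 0.0369]
orientation: [-0.565, -0.426, 0.426, 0.565]
contact_force: [0.3, 0.0, -1.1]
width: 0.0558
```

```bash
python3 st.py
```

```text
13.75 p [ 0.5204 -0.2221  0.0369] yaw 74.0 down [-0.  0. -1.] F [ 0.301   0.0191 -1.0636] T [ 0.0616 -0.066  -0.0172] w 0.05575021042394067 j6 -1.8953053933423334
effort [ -0.0097 -38.0006 -25.2972  -0.0322   0.0585  -0.    ]
```

Request:
jog_arm --commands '[[[0,0.0005,0,0,0,0,1],[0,0.001,0,0,0,0,1],[0,0.001,0,0,0,0,1]]]'

```text
t: 14.05
eef_pos: [0.5204, -0.2221, 0.0359]
orientation: [-0.565, -0.426, 0.426, 0.565]
contact_force: [0.4, -0.3, -0.9]
width: 0.0554
```

```bash
python3 st.py
```

```text
14.05 p [ 0.5204 -0.2221  0.0359] yaw 74.0 down [-0.0001  0.0001 -1.    ] F [ 0.4408 -0.291  -0.9056] T [ 0.0475 -0.0586 -0.0422] w 0.0554179418906299 j6 -1.895276006599807
effort [ -0.0069 -38.0633 -25.2757  -0.0321   0.058   -0.0001]
```

Request:
jog_arm --commands '[[[0,0.0005,0,0,0,0,1],[0,0.001,0,0,0,0,1],[0,0.001,0,0,0,0,1]]]'

```text
t: 14.35
eef_pos: [0.5205, -0.2222, 0.0353]
orientation: [-0.565, -0.426, 0.426, 0.565]
contact_force: [-1.9, -0.5, 1.9]
width: 0.0554
```

```bash
python3 st.py
```

```text
14.35 p [ 0.5205 -0.2222  0.0353] yaw 74.0 down [-0.0001 -0.     -1.    ] F [-1.8741 -0.456   1.9077] T [0.2087 0.1091 0.0118] w 0.05541098506534355 j6 -1.8953171726749052
effort [ -0.0941 -36.4957 -24.6594  -0.0163  -0.3217  -0.0007]
```

Request:
jog_arm --commands '[[[0,0,0,0,0,0,-0.6],[0,0,0,0,0,0,-0.6],[0,0,0,0,0,0,-0.6],[0,0,0,0,0,0,-0.6],[0,0,0,0,0,0,-0.6]]]'

```text
t: 14.85
eef_pos: [0.5204, -0.2221, 0.0349]
orientation: [-0.565, -0.426, 0.426, 0.565]
contact_force: [-0.5, 1.2, 0.8]
width: 0.0748
```

```bash
python3 st.py
```

```text
14.85 p [ 0.5204 -0.2221  0.0349] yaw 74.0 down [ 0.  0. -1.] F [-0.5167  1.2173  0.7998] T [ 0.0057 -0.0459  0.0184] w 0.0748358260350207 j6 -1.895306098586776
effort [ -0.0004 -37.6247 -24.8513  -0.0317   0.0648   0.    ]
```

Request:
jog_arm --commands '[[[0,-0.01,0,0,0,0,-0.6],[0,-0.03,0,0,0,0,-0.6],[0,-0.07,0,0,0,0,-0.6],[0,-0.11,0,0,0,0,-0.6],[0,-0.15,0,0,0,0,-0.6],[0,-0.19,0,0,0,0,-0.6],[0,-0.2,0,0,0,0,-0.6],[0,-0.2,0,0,0,0,-0.6]]]'

```text
t: 15.65
eef_pos: [0.5213, -0.2227, 0.2374]
orientation: [0.566, 0.426, -0.425, -0.563]
contact_force: [-0.0, -0.3, 0.2]
width: 0.0749
```

```bash
python3 st.py; python3 snap.py 8 scene side wrist; python3 -c "
from h import *
a=cv2.imread('pics/scene8.png')[100:380,140:440];b=cv2.imread('pics/side8.png')[100:380,180:480]
cv2.imwrite('pics/c8.png',cv2.resize(np.hstack([a,b]),(800,373),interpolation=cv2.INTER_CUBIC))"
```

```text
15.65 p [ 0.5213 -0.2227  0.2374] yaw 74.0 down [ 0.0038 -0.0026 -1.    ] F [-0.0112 -0.2863  0.2072] T [ 0.0353 -0.0083 -0.038 ] w 0.07488515452847713 j6 -1.8953084744452875
effort [  0.0817 -34.6288 -32.4812  -0.0383   0.1552  -0.    ]
```

View pics/c8.png

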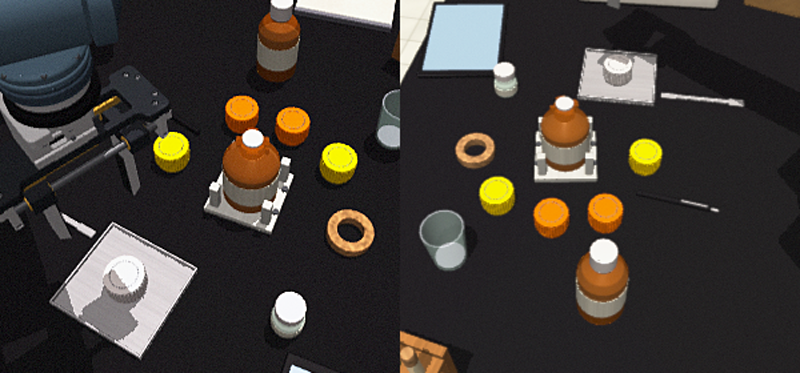

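View pics/wrist8.png

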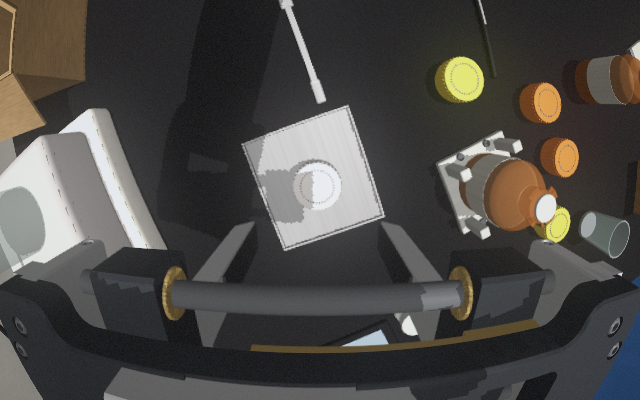

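The cap sits upright in the middle of the tray (wrist picture, about (317,186)). The liner is still on the bottle's mouth, the bystanders look unmoved and the gripper is clear, so I'm handing in.

```bash
python3 -c "
from cell import ticket
print(ticket.sign_off())"
```

```text
the job is handed in; nothing more can be done
None
```

The bottle is open and its cap stands right way up near the middle of the steel tray. I handed the job in at about 15.8 s, and no verdict was reported.

**Press and turn:** I gripped the cap and pressed with 20–23 N. The teeth dropped off a ridge after about 18° of idle turning, so I pressed again to 21.5 N. Turning on, I felt the stop about 56° later. The moment rose from about 0.1 to a peak near 0.45–0.5 N m, which is above the "plenty" mark of 0.35 but below wrenching at 0.65.

**Lift and set down:** I turned back 4° to take the load off the stop, then lifted the cap straight off with almost no side force. It touched the tray with about 3 N and I let go.

**Last checks:** The final pictures show the cap upright in the tray, the liner still on the bottle's mouth, and the other items apparently where they were. I judged that by eye. The gripper was about 0.2 m above the tray, touching nothing.

**Checks that disagreed or were unclear:**
- My position readings from the three cameras differed by up to about 5 mm. I used an average and eased the grip by the measured force.
- During the press there was an unplanned side force of 5–10 N.
- The wrist moment was noisy while turning; one reading had the opposite sign. I relied on the last joint's torque as well to recognise the stop.

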